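Tug-test two die cassettes, then turn over only the frames whose catch holds

TASK

Tug each die cassette firmly straight up by its grip, first the one with the ridge, then the one with the round knob, to feel whether its hidden catch holds it in its turnover frame. Where the catch holds, turn that frame right over by its handle bar so that it lies upside down with the cassette still in it; where the cassette comes out, stand it upright, grip up, on the maple block and leave its empty frame as it was. Leave the seals, tong, hand stamp and weight alone.

Things in the scene. Friction and masses are not known exactly. Their poses are not given: they have to be found in the camera images.
- stand_ridge: Fixed steel stand of the turnover frame of the ridge cassette; base 210 x 100 x 6 mm, origin on the counter below the hinge line, z up. The hinge line runs along the stand's y, 68 mm above the counter, between posts at y = +-45 mm, 78 mm high. The frame starts on the -x side (the robot's side) and turns over to the +x side. Yaw within 0.2 rad of the robot's x.
- frame_ridge (a joint): Angle of the turnover frame of the ridge cassette, rad: 0 as it starts, level, towards -x of the stand; pi = turned right over, level, upside down, towards +x; stops at both ends. Aluminium, 0.35 kg, 76 mm wide, stiff friction hinge: stays where it is left; moving it takes about 8 to 11 N at the bar, and a tug on the cassette does not lift it. The cassette's flange lies on it at hinge height.
- bar_ridge (a point): Middle of the frame's handle bar: round steel, 12 mm thick, along the stand's y between two side arms (59 mm free), 108 mm from the hinge line, at hinge height at both ends of the swing. 40 mm free between bar and cassette flange, clear on the other side, 55 mm below. Pinched from above across the stand's x it turns between the fingers, so the gripper can stay pointing down.
- grip_ridge (a point): Centre of the grip of the ridge cassette, a loose brass die cassette, 0.2-0.33 kg: an upright wooden ridge 46 mm long (along its y), 14 mm thick (along its x) and 36 mm high on a flange 54 (x) x 72 (y) x 6 mm; z up. Below the flange a body 44 x 44 x 24 mm with side lugs sits in the frame's pocket, die face down. The point is 18 mm above the flange's top, 48 mm above the die face on which it stands when out. Needs 24 mm lift to clear the pocket.
- seat_ridge (a point): Where grip_ridge is when seated; turns with the frame; 35 mm from the hinge line towards the bar, 24 mm above it at angle 0. The catch inside cannot be seen; it may hold or not, whatever the other does. If it holds, the cassette lifts 2 mm freely, then against a spring (2 N a mm on top of its weight), and stops firmly at 6 mm; if not, only its weight (2-3.5 N) resists and it lifts out.
- stand_knob: Fixed steel stand of the turnover frame of the knob cassette; base 210 x 100 x 6 mm, origin on the counter below the hinge line, z up. The hinge line runs along the stand's y, 68 mm above the counter, between posts at y = +-45 mm, 78 mm high. The frame starts on the -x side (the robot's side) and turns over to the +x side. Yaw within 0.2 rad of the robot's x.
- frame_knob (a joint): Angle of the turnover frame of the knob cassette, rad: 0 as it starts, level, towards -x of the stand; pi = turned right over, level, upside down, towards +x; stops at both ends. Aluminium, 0.35 kg, 76 mm wide, stiff friction hinge: stays where it is left; moving it takes about 8 to 11 N at the bar, and a tug on the cassette does not lift it. The cassette's flange lies on it at hinge height.
- bar_knob (a point): Middle of the frame's handle bar: round steel, 12 mm thick, along the stand's y between two side arms (59 mm free), 108 mm from the hinge line, at hinge height at both ends of the swing. 40 mm free between bar and cassette flange, clear on the other side, 55 mm below. Pinched from above across the stand's x it turns between the fingers, so the gripper can stay pointing down.
- grip_knob (a point): Centre of the grip of the knob cassette, a loose brass die cassette, 0.2-0.33 kg: an upright round wooden knob 24 mm in diameter and 36 mm high on a flange 54 (x) x 72 (y) x 6 mm; z up. Below the flange a body 44 x 44 x 24 mm with side lugs sits in the frame's pocket, die face down. The point is 18 mm above the flange's top, 48 mm above the die face on which it stands when out. Needs 24 mm lift to clear the pocket.
- seat_knob (a point): Where grip_knob is when seated; turns with the frame; 35 mm from the hinge line towards the bar, 24 mm above it at angle 0. The catch inside cannot be seen; it may hold or not, whatever the other does. If it holds, the cassette lifts 2 mm freely, then against a spring (2 N a mm on top of its weight), and stops firmly at 6 mm; if not, only its weight (2-3.5 N) resists and it lifts out.
- block_top (a point): Centre of the top of the pale maple stamping block: 150 (x) x 90 (y) mm, 30 mm high, fixed; room for both cassettes one behind the other along its x. Yaw within 0.2 rad of the robot's x. The two stands and the block stand side by side, 200 mm apart, in any order from left to right.
- seal0: Bystander, to be left alone: lead seal disc, 26 mm across, 9 mm high; origin at its underside.
- seal1: Bystander, to be left alone: lead seal disc, 26 mm across, 9 mm high; origin at its underside.
- seal2: Bystander, to be left alone: lead seal disc, 26 mm across, 9 mm high; origin at its underside.
- tong: Bystander, to be left alone: copper sealing tong, 150 mm long, lying flat; origin at its underside.
- handstamp: Bystander, to be left alone: turned wooden hand stamp, 80 mm high; origin at its underside.
- weight: Bystander, to be left alone: brass scale weight, 54 mm high; origin at its underside.
Things that resemble listed ones, but are neither listed nor needed, are in the scene too. What is meant by the part that bears block_top is not orange or pink, and is the smaller of those in its own colour.

How it is judged:
By the outcome, as a careful person would: the job done as asked, in the order asked, and still so for the second after the job is handed in, with the robot touching nothing.
It also fails if it takes over 72 s, if anything falls off the work surface, if the arm or the gripper's body presses on something with over 40 N, if the wrist force passes 120 N, or if a joint passes its speed limit or range.

ROBOT

A 6-joint arm with a two-finger parallel gripper is mounted at the origin on the work surface. World frame = base frame: x ahead of the robot, y to its left, z up, the work surface at z = 0. Lengths are in m, angles in rad, forces in N, time in s.
With the tool pointing down it reaches from about 0.325 to 0.875 m from the base axis. Payload 4.4 kg.
Tool frame: the origin (TCP) lies midway between the tips of the shut fingers; the grasp point (between the pads) lies 19 mm behind it; z points along the fingers, y is the line along which they close (so a half turn about z gives the same grasp; the last joint's range is limited). The gripper opens to 85 mm and grips with 20 to 120 N. Pads are 22 mm wide; open, the fingers measure 114 mm over their backs; the gripper's body (76 mm by 85 mm) begins 54 mm behind the grasp point. The pads swing forward as they close: fully open they stand 13 mm farther back than shut.
Start: joints at [-1.393, 0.207, 1.542, -0, 1.393, -0.15], TCP at [0.185, -0.544, 0.231] pointing down, gripper open.
Joint ranges: [-2.73, 2.73], [-0.86, 2.22], [0.23, 2.46], [-1.11, 4.25], [0.08, 2.63], [-2.82, 2.82]. Speed limits (rad/s): [2.79, 2.79, 3.14, 3.14, 3.14, 3.14].

INTERFACE

Orientations are given as a rotation vector (axis times angle).
In Python, from rig import manip gives the robot as it stands.
- The arm moves only by the shell command python3 -m handwheel 'ROWS' [OPENING]. ROWS is JSON, a list of rows, each an object of numbers: "x", "y", "z": the shift along the tool's x, y, z scaled (see below); "ax", "ay", "az": the turn, a rotation vector about the tool's x, y, z scaled (see below). A call has exactly 10 rows; each row shifts and turns the commanded pose from where the row before left it, along the tool's axes as they then stand; what a row does not reach is not made up. The controller multiplies each number of a shift by 0.04 m and each number of a turn by 5 degrees. A row lasts 1/10 s, in which the tool goes at most 50 mm and 8.59 degrees, less where a joint would pass 70% of its speed; a pose out of reach is approached as far as the arm can. A call with a number of a shift or a turn outside -1 to 1 is refused whole. A call with a gripper value outside its range is refused whole. OPENING is the gripper command: -1 is fully open, 1 is shut, values between are in proportion, set as the call begins (- or left out, the last holds). The fingers move at their own pace and stop on an object; the grip force is fixed at half the most. Time passes only in rows, so rows that do not move let the fingers close, or fill a call up. It gives the time, the measured TCP pose, the force, the opening and the grip force at its end, in the units of the state.
- manip.read_state(): the state, without advancing time (a new reading comes with each control period).
- manip.read_camera(name): name is "side" or "top" or "wrist"; returns a dict with "frame" (420x560x3 uint8, blue, green, red), "camera_matrix" (3x3 intrinsics, pixels), "R" (3x3) and "t" (3): a world point X has camera coordinates R X + t. Camera axes: x right, y down, z forward; pixel columns grow to the right and rows downward; lengths in m; the calibration is good to about 2 mm. A picture is of the moment at which its call begins. There is no depth.
- manip.finish_job(): hands the job in; it is judged then, once.
Trained networks look in a picture, given as the dict that the camera call returned (one of the last four; its "shot" number tells which), for a name from the list of things; names that differ only in an ending like _2 or _b are one class to them, and where a whole thing is asked for, a point or a joint stands for the part that bears it (a point fixed in the world has none). Each returns a list of dicts, best first, with "conf" (0 to 1); they miss things now and then, are a little off and sometimes report something else, mostly with a low value. They report only what shows in the picture. A call takes as long as a camera call. They do not tell look-alikes from the thing itself.
- manip.recognise(picture, label): "at" ([x, y, z] in m, in world coordinates, good to about 4 mm: the middle of the surface that is visible of it).
- manip.landmark_of(picture, label): "at" ([x, y, z] in m, in world coordinates, good to about 4 mm: a listed point, or the origin of a listed thing).
The state is a dict: "clock": time; "qpos": joint angles; "joint_velocities": joint speeds; "joint_torque": joint torques, N m; "eef_pos": TCP position; "eef_rot": TCP orientation; "contact_force": force on the tool from outside, world axes, zero at the start; "wrist_torque": the same for the moment, N m; "gripper_width": finger opening in m; "grip_force": force on a finger pad.
Only numpy, scipy, OpenCV 4.12 (cv2) and the standard library are available. Lean on these libraries where they do the work, as an engineer would, in place of code of your own. Each camera call takes 0.05 s, during which the arm holds its last target. There are 200 camera calls.

## Working session

There is one attempt and no reset: what is moved stays moved. The work goes in short steps, Python scripts to look and compute and a shell command to move; the robot and the scene stay as the last step left them, time stands still between calls to the robot, and variables do not carry over. Pictures are saved under pics/ and viewed, at most 10 in all, crops included, and the job is handed in when it is done.

```bash
mkdir -p pics; cat > h.py <<'E'
import sys; sys.path.insert(0,'.')
from rig import manip
import cv2, numpy as np
def look(c,name=None):
    p=manip.read_camera(c)
    if name: cv2.imwrite(f'pics/{name}.png',p['frame'])
    return p
def find(p,labels):
    for l in labels:
        print(l,[(np.round(d['at'],3).tolist(),round(d['conf'],2)) for d in manip.landmark_of(p,l)[:5]])
def pix(p,X):
    c=p['R']@np.array(X)+p['t']; u=p['camera_matrix']@c; return u[:2]/u[2]
def ray(p,uv,z):
    d=p['R'].T@np.linalg.inv(p['camera_matrix'])@np.array([uv[0],uv[1],1.]); o=-p['R'].T@p['t']
    return o+d*(z-o[2])/d[2]
E
python3 - <<'E'
from h import *
for c in('top','side'):
    p=look(c,c+'0')
    print(c); find(p,['stand_ridge','stand_knob','bar_ridge','bar_knob','grip_ridge','grip_knob','block_top','handstamp','weight','tong','seal0'])
s=manip.read_state(); print(s['clock'],s['eef_pos'],s['eef_rot'],s['contact_force'],s['gripper_width'])
E
```

```text
top
stand_ridge [([0.54, 0.189, 0.0], 0.82)]
stand_knob [([0.553, 0.015, 0.002], 0.77)]
bar_ridge [([0.44, 0.202, 0.07], 0.67), ([0.509, 0.192, 0.091], 0.52), ([0.509, 0.192, 0.09], 0.29)]
bar_knob [([0.452, 0.031, 0.063], 0.62)]
grip_ridge [([0.509, 0.194, 0.087], 0.95)]
grip_knob [([0.517, 0.021, 0.093], 0.59), ([0.708, 0.098, 0.001], 0.42)]
block_top [([0.327, -0.48, 0.044], 0.92), ([0.305, -0.194, 0.041], 0.9), ([0.797, -0.315, 0.027], 0.72), ([0.541, -0.189, 0.03], 0.58), ([0.709, 0.096, 0.002], 0.52)]
handstamp [([0.442, -0.334, 0.001], 0.41), ([0.707, 0.097, 0.002], 0.26)]
weight [([0.634, -0.351, -0.002], 0.46), ([0.452, 0.034, 0.065], 0.46)]
tong [([0.546, 0.366, -0.003], 0.79)]
seal0 [([0.395, 0.105, 0.0], 0.62), ([0.719, -0.095, 0.002], 0.45), ([0.709, 0.098, 0.0], 0.41)]
side
stand_ridge []
stand_knob [([0.555, 0.016, -0.001], 0.84)]
bar_ridge [([0.437, 0.203, 0.069], 0.42)]
bar_knob []
grip_ridge []
grip_knob []
block_top [([0.797, -0.314, 0.03], 0.93), ([0.543, -0.181, 0.031], 0.92), ([0.303, -0.193, 0.041], 0.84), ([0.327, -0.476, 0.038], 0.7)]
handstamp [([0.434, -0.333, 0.0], 0.91)]
weight [([0.637, -0.352, 0.002], 0.59)]
tong [([0.546, 0.364, -0.001], 0.64)]
seal0 [([0.705, 0.104, -0.002], 0.62), ([0.4, 0.103, 0.001], 0.55), ([0.723, -0.09, -0.002], 0.48)]
1.2 [ 0.18510843 -0.54437804  0.23126945] [-3.09944793e+00 -5.12561425e-01  3.32406767e-05] [0.63199121 0.5343165  0.38059408] 0.08542706782603951
```

View pics/top0.png

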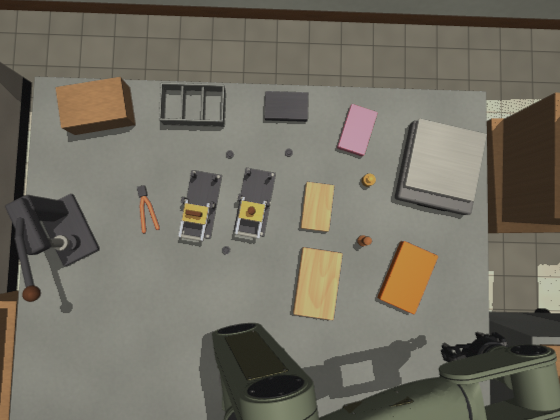

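View pics/side0.png

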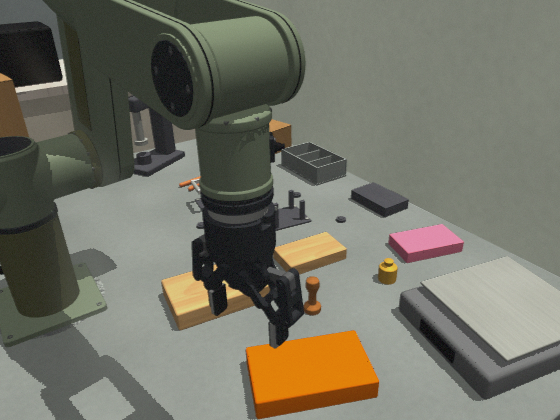

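The smaller maple block is at pixel (317,207), about (0.541,-0.185). The ridge frame is at (198,205) and the knob frame at (254,203), both on the robot's side. I'm setting out for the ridge.

```bash
python3 -m handwheel '[{"x":1,"az":-1},{"x":1,"az":-1},{"x":1,"az":-1},{"x":1,"az":-1},{"x":1,"az":-1},{"x":1,"az":-1},{"x":1,"az":-1},{"x":1,"az":-1},{"x":1,"az":-1},{"x":1,"az":-1}]' -0.2
python3 -m handwheel '[{"x":1,"az":-1},{"x":1,"az":-1},{"x":1,"az":-0.7},{"x":1},{"x":1},{"x":1},{"x":1},{"x":1},{"x":1},{"x":0.5}]'
cat >> h.py <<'E'
from scipy.spatial.transform import Rotation as Ro
def go(X,yaw=None):
    "units to reach world X from here; yaw = world angle of tool y"
    s=manip.read_state(); R=Ro.from_rotvec(s['eef_rot']).as_matrix()
    print('t',round(s['clock'],2),'eef',np.round(s['eef_pos'],4),'yaw y',round(np.arctan2(R[1,1],R[0,1]),3),'w',round(s['gripper_width'],4),'F',np.round(s['contact_force'],1))
    print('units xyz',np.round(R.T@(np.array(X)-s['eef_pos'])/.04,2), 'tilt',np.round(R[:,2],3))
    if yaw is not None:
        print('az units',round(-np.degrees(yaw-np.arctan2(R[1,1],R[0,1]))/5,2))
E
python3 - <<'E'
from h import *
p=look('wrist','w1')
find(p,['stand_ridge','bar_ridge','grip_ridge','stand_knob','bar_knob','grip_knob'])
p=look('top'); find(p,['stand_ridge','bar_ridge','grip_ridge','stand_knob','bar_knob','grip_knob'])
go([.507,.194,.13],-.133)
E
```

```text
stand_ridge []
bar_ridge []
grip_ridge []
stand_knob []
bar_knob []
grip_knob []
stand_ridge [([0.541, 0.19, -0.004], 0.89)]
bar_ridge [([0.437, 0.202, 0.071], 0.62)]
grip_ridge [([0.508, 0.191, 0.088], 0.65)]
stand_knob [([0.555, 0.017, 0.001], 0.76)]
bar_knob [([0.452, 0.031, 0.067], 0.58)]
grip_knob [([0.517, 0.021, 0.09], 0.62)]
t 1.9 eef [ 0.1851 -0.5444  0.2313] yaw y -1.243 w 0.0852 F [0.1 0.2 0.1]
units xyz [ 13.56 -14.89   2.53] tilt [-0.  0. -1.]
az units -12.72$[0]: bad value
$[0]: bad value
```

```bash
python3 -m handwheel '[{"x":1,"y":0,"z":0,"ax":0,"ay":0,"az":-1},{"x":1,"y":0,"z":0,"ax":0,"ay":0,"az":-1},{"x":1,"y":0,"z":0,"ax":0,"ay":0,"az":-1},{"x":1,"y":0,"z":0,"ax":0,"ay":0,"az":-1},{"x":1,"y":0,"z":0,"ax":0,"ay":0,"az":-1},{"x":1,"y":0,"z":0,"ax":0,"ay":0,"az":-1},{"x":1,"y":0,"z":0,"ax":0,"ay":0,"az":-1},{"x":1,"y":0,"z":0,"ax":0,"ay":0,"az":-1},{"x":1,"y":0,"z":0,"ax":0,"ay":0,"az":-1},{"x":1,"y":0,"z":0,"ax":0,"ay":0,"az":-1}]' -0.2; python3 -m handwheel --help | head -30
```

```text
clock: 2.9
eef_pos: [0.4774, -0.2874, 0.2314]
eef_rot: [2.589, 1.779, 0.0]
contact_force: [0.1, 0.4, -0.6]
gripper_width: 0.0511
grip_force: 0.0invalid input: not JSON, or not a number
```

```bash
python3 -m handwheel '[{"x":1,"y":0,"z":0,"ax":0,"ay":0,"az":-1},{"x":1,"y":0,"z":0,"ax":0,"ay":0,"az":-1},{"x":1,"y":0,"z":0,"ax":0,"ay":0,"az":-0.7},{"x":1,"y":0,"z":0,"ax":0,"ay":0,"az":0},{"x":1,"y":0,"z":0,"ax":0,"ay":0,"az":0},{"x":1,"y":-0.2,"z":0,"ax":0,"ay":0,"az":0},{"x":1,"y":-0.2,"z":0,"ax":0,"ay":0,"az":0},{"x":1,"y":-0.2,"z":0,"ax":0,"ay":0,"az":0},{"x":1,"y":-0.2,"z":0,"ax":0,"ay":0,"az":0},{"x":1,"y":-0.2,"z":0,"ax":0,"ay":0,"az":0}]' 
python3 - <<'E'
from h import *
p=look('wrist','w1')
find(p,['stand_ridge','bar_ridge','grip_ridge','stand_knob','bar_knob','grip_knob'])
go([.507,.194,.13],-.133)
E
```

```text
clock: 3.9
eef_pos: [0.5075, 0.1107, 0.2315]
eef_rot: [2.366, 2.067, 0.001]
contact_force: [1.0, 0.9, 0.7]
gripper_width: 0.0514
grip_force: 0.0
stand_ridge [([0.545, 0.184, 0.003], 0.72)]
bar_ridge [([0.44, 0.204, 0.069], 0.73), ([0.711, 0.103, -0.0], 0.67), ([0.441, 0.032, 0.066], 0.48)]
grip_ridge [([0.506, 0.19, 0.093], 0.58)]
stand_knob [([0.551, 0.014, -0.0], 0.97), ([0.398, 0.102, -0.0], 0.32)]
bar_knob [([0.444, 0.035, 0.068], 0.82)]
grip_knob [([0.516, 0.025, 0.09], 0.85)]
t 4.25 eef [0.508  0.1079 0.2313] yaw y -0.136 w 0.0511 F [-0.3  0.1 -0. ]
units xyz [ 2.13 -0.32  2.53] tilt [ 0. -0. -1.]
az units -0.04
```

View pics/w1.png

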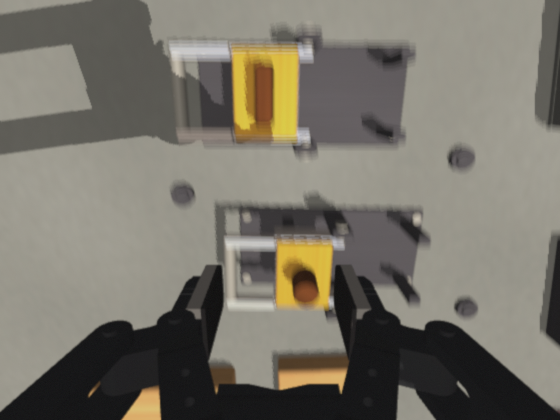

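The picture shows the ridge at pixel (263,93) on its flange and the knob at (305,287), both frames aligned with the image, which matches the estimate. I'm lowering onto the ridge and closing.

```bash
python3 -m handwheel '[{"x":0.7,"y":-0.1,"z":0.2,"ax":0,"ay":0,"az":0},{"x":0.7,"y":-0.1,"z":0.2,"ax":0,"ay":0,"az":0},{"x":0.7,"y":-0.1,"z":0.2,"ax":0,"ay":0,"az":0},{"x":0,"y":0,"z":0.6,"ax":0,"ay":0,"az":0},{"x":0,"y":0,"z":0.6,"ax":0,"ay":0,"az":0},{"x":0,"y":0,"z":0.6,"ax":0,"ay":0,"az":0},{"x":0,"y":0,"z":0.6,"ax":0,"ay":0,"az":0},{"x":0,"y":0,"z":0.4,"ax":0,"ay":0,"az":0},{"x":0,"y":0,"z":0.3,"ax":0,"ay":0,"az":0},{"x":0,"y":0,"z":0,"ax":0,"ay":0,"az":0}]' 
python3 -m handwheel '[{"x":0,"y":0,"z":0,"ax":0,"ay":0,"az":0},{"x":0,"y":0,"z":0,"ax":0,"ay":0,"az":0},{"x":0,"y":0,"z":0,"ax":0,"ay":0,"az":0},{"x":0,"y":0,"z":0,"ax":0,"ay":0,"az":0},{"x":0,"y":0,"z":0,"ax":0,"ay":0,"az":0},{"x":0,"y":0,"z":0,"ax":0,"ay":0,"az":0},{"x":0,"y":0,"z":0,"ax":0,"ay":0,"az":0},{"x":0,"y":0,"z":0,"ax":0,"ay":0,"az":0},{"x":0,"y":0,"z":0,"ax":0,"ay":0,"az":0},{"x":0,"y":0,"z":0,"ax":0,"ay":0,"az":0}]' 1
```

```text
clock: 5.25
eef_pos: [0.506, 0.1925, 0.0814]
eef_rot: [-2.366, -2.063, 0.006]
contact_force: [-0.1, 0.2, 0.3]
gripper_width: 0.0511
grip_force: 0.0
clock: 6.25
eef_pos: [0.5084, 0.1941, 0.0847]
eef_rot: [2.364, 2.066, 0.004]
contact_force: [-0.0, -1.0, 5.8]
gripper_width: 0.0133
grip_force: 60.3
```

```bash
python3 -m handwheel '[{"x":0,"y":0,"z":-0.025,"ax":0,"ay":0,"az":0},{"x":0,"y":0,"z":-0.025,"ax":0,"ay":0,"az":0},{"x":0,"y":0,"z":-0.025,"ax":0,"ay":0,"az":0},{"x":0,"y":0,"z":-0.025,"ax":0,"ay":0,"az":0},{"x":0,"y":0,"z":-0.025,"ax":0,"ay":0,"az":0},{"x":0,"y":0,"z":0,"ax":0,"ay":0,"az":0},{"x":0,"y":0,"z":0,"ax":0,"ay":0,"az":0},{"x":0,"y":0,"z":0,"ax":0,"ay":0,"az":0},{"x":0,"y":0,"z":0,"ax":0,"ay":0,"az":0},{"x":0,"y":0,"z":0,"ax":0,"ay":0,"az":0}]'
```

```text
clock: 7.25
eef_pos: [0.5076, 0.1938, 0.0883]
eef_rot: [2.365, 2.066, 0.001]
contact_force: [5.3, -0.7, -4.5]
gripper_width: 0.0128
grip_force: 58.9
```

```bash
python3 -m handwheel '[{"x":0,"y":0,"z":-0.025,"ax":0,"ay":0,"az":0},{"x":0,"y":0,"z":-0.025,"ax":0,"ay":0,"az":0},{"x":0,"y":0,"z":-0.025,"ax":0,"ay":0,"az":0},{"x":0,"y":0,"z":0,"ax":0,"ay":0,"az":0},{"x":0,"y":0,"z":0,"ax":0,"ay":0,"az":0},{"x":0,"y":0,"z":0,"ax":0,"ay":0,"az":0},{"x":0,"y":0,"z":0,"ax":0,"ay":0,"az":0},{"x":0,"y":0,"z":0,"ax":0,"ay":0,"az":0},{"x":0,"y":0,"z":0,"ax":0,"ay":0,"az":0},{"x":0,"y":0,"z":0,"ax":0,"ay":0,"az":0}]'
```

```text
clock: 8.25
eef_pos: [0.5076, 0.1938, 0.0915]
eef_rot: [2.365, 2.066, 0.001]
contact_force: [5.4, -1.7, -3.9]
gripper_width: 0.0126
grip_force: 59.1
```

```bash
python3 -m handwheel '[{"x":0,"y":0,"z":-0.025,"ax":0,"ay":0,"az":0},{"x":0,"y":0,"z":-0.025,"ax":0,"ay":0,"az":0},{"x":0,"y":0,"z":-0.025,"ax":0,"ay":0,"az":0},{"x":0,"y":0,"z":-0.025,"ax":0,"ay":0,"az":0},{"x":0,"y":0,"z":0,"ax":0,"ay":0,"az":0},{"x":0,"y":0,"z":0,"ax":0,"ay":0,"az":0},{"x":0,"y":0,"z":0,"ax":0,"ay":0,"az":0},{"x":0,"y":0,"z":0,"ax":0,"ay":0,"az":0},{"x":0,"y":0,"z":0,"ax":0,"ay":0,"az":0},{"x":0,"y":0,"z":0,"ax":0,"ay":0,"az":0}]'
```

```text
clock: 9.25
eef_pos: [0.5075, 0.1938, 0.0954]
eef_rot: [2.365, 2.066, 0.001]
contact_force: [5.3, -1.1, -4.4]
gripper_width: 0.0129
grip_force: 59.0
```

Resistance stayed at about 4 N, roughly the cassette's weight, past 11 mm of lift, so the ridge catch does not hold. I'm lifting it out.

```bash
python3 -m handwheel '[{"x":0,"y":0.05,"z":-0.1,"ax":0,"ay":0,"az":0},{"x":0,"y":0,"z":-0.15,"ax":0,"ay":0,"az":0},{"x":0,"y":0,"z":-0.15,"ax":0,"ay":0,"az":0},{"x":0,"y":0,"z":-0.2,"ax":0,"ay":0,"az":0},{"x":0,"y":0,"z":-0.3,"ax":0,"ay":0,"az":0},{"x":0,"y":0,"z":-0.5,"ax":0,"ay":0,"az":0},{"x":0,"y":0,"z":-0.5,"ax":0,"ay":0,"az":0},{"x":0,"y":0,"z":-0.5,"ax":0,"ay":0,"az":0},{"x":0,"y":0,"z":-0.3,"ax":0,"ay":0,"az":0},{"x":0,"y":0,"z":0,"ax":0,"ay":0,"az":0}]'
python3 - <<'E'
from h import *
p=look('top'); find(p,['block_top'])
h=cv2.cvtColor(p['frame'],cv2.COLOR_BGR2HSV)
m=cv2.inRange(h,(12,50,90),(30,200,255))
n,l,st,c=cv2.connectedComponentsWithStats(m)
for i in range(1,n):
    if st[i,4]>300:
        r=cv2.minAreaRect(np.argwhere(l==i)[:,::-1].astype(np.float32)); b=cv2.boxPoints(r)
        w=np.array([ray(p,q,.03)[:2] for q in b]); print(st[i,4],w.mean(0).round(3),w.round(3).tolist())
q=look('wrist','w2'); find(q,['bar_ridge','grip_ridge'])
go([.577,-.188,.2],-.133)
E
```

```text
clock: 10.25
eef_pos: [0.5105, 0.1941, 0.2062]
eef_rot: [2.364, 2.066, 0.007]
contact_force: [0.5, -0.0, -2.9]
gripper_width: 0.0128
grip_force: 59.5
block_top [([0.543, -0.184, 0.03], 0.88), ([0.327, -0.476, 0.042], 0.86), ([0.794, -0.314, 0.026], 0.74), ([0.522, 0.018, 0.092], 0.65), ([0.721, -0.094, -0.003], 0.19)]
2771 [0.857 0.544] [[0.903, 0.664], [0.946, 0.454], [0.81, 0.425], [0.768, 0.634]]
607 [ 0.735 -0.964] [[0.94, -0.963], [0.94, -0.976], [0.529, -0.965], [0.529, -0.952]]
1367 [ 0.662 -0.854] [[0.846, -0.742], [0.853, -0.974], [0.478, -0.964], [0.472, -0.737]]
1384 [ 0.542 -0.187] [[0.471, -0.134], [0.622, -0.149], [0.613, -0.241], [0.462, -0.225]]
414 [0.522 0.022] [[0.5, 0.065], [0.557, 0.055], [0.544, -0.021], [0.487, -0.012]]
2474 [ 0.326 -0.481] [[0.252, -0.385], [0.443, -0.463], [0.399, -0.577], [0.209, -0.498]]
2828 [ 0.301 -0.193] [[0.202, -0.116], [0.414, -0.142], [0.399, -0.271], [0.187, -0.243]]
1185 [0.05  0.745] [[0.224, 0.783], [0.225, 0.734], [-0.125, 0.708], [-0.125, 0.756]]
1165 [ 0.016 -0.925] [[0.129, -0.901], [0.13, -0.955], [-0.097, -0.949], [-0.098, -0.896]]
bar_ridge [([0.442, 0.202, 0.07], 0.94)]
grip_ridge [([0.507, 0.189, 0.211], 0.64)]
t 10.5 eef [0.5081 0.1934 0.2018] yaw y -0.135 w 0.0127 F [ 1.1  0.2 -2.9]
units xyz [-9.22  2.99  0.05] tilt [-0.003 -0.001 -1.   ]
az units -0.02
```

View pics/w2.png

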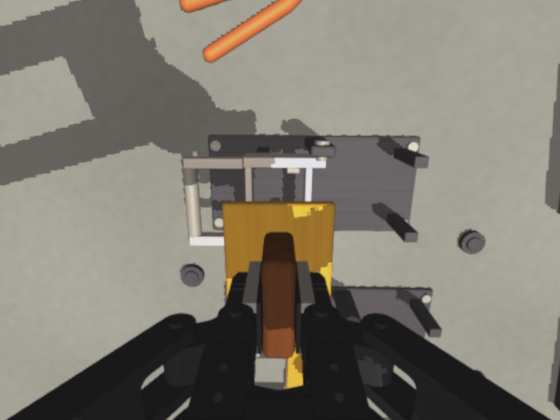

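The cassette hangs straight in the fingers, with the ridge at pixel (280,295) and the frame below empty at (190,200). I'm carrying it to the far half of the block.

```bash
python3 -m handwheel '[{"x":-0.6,"y":0.3,"z":0,"ax":0,"ay":0,"az":0},{"x":-1,"y":0.3,"z":0,"ax":0,"ay":0,"az":0},{"x":-1,"y":0.3,"z":0,"ax":0,"ay":0,"az":0},{"x":-1,"y":0.3,"z":0,"ax":0,"ay":0,"az":0},{"x":-1,"y":0.3,"z":0,"ax":0,"ay":0,"az":0},{"x":-1,"y":0.3,"z":0,"ax":0,"ay":0,"az":0},{"x":-1,"y":0.3,"z":0,"ax":0,"ay":0,"az":0},{"x":-1,"y":0.3,"z":0,"ax":0,"ay":0,"az":0},{"x":-1,"y":0.3,"z":0,"ax":0,"ay":0,"az":0},{"x":-0.6,"y":0.3,"z":0,"ax":0,"ay":0,"az":0}]'
python3 - <<'E'
from h import *
p=look('side'); 
go([.578,-.190,.078],-.11); find(p,['grip_ridge'])
E
```

```text
clock: 11.5
eef_pos: [0.5778, -0.1901, 0.2018]
eef_rot: [-2.367, -2.063, 0.003]
contact_force: [-0.2, 0.2, -1.8]
gripper_width: 0.0128
grip_force: 59.4
t 11.55 eef [ 0.5792 -0.1939  0.202 ] yaw y -0.139 w 0.013 F [ 3.6 -3.4 -1. ]
units xyz [ 0.1  -0.05  3.1 ] tilt [ 0.    -0.004 -1.   ]
az units -0.34
grip_ridge [([0.578, -0.19, 0.205], 0.87)]
```

```bash
python3 -m handwheel '[{"x":0.05,"y":0,"z":0.4,"ax":0,"ay":0,"az":-0.3},{"x":0.05,"y":0,"z":0.5,"ax":0,"ay":0,"az":0},{"x":0,"y":0,"z":0.5,"ax":0,"ay":0,"az":0},{"x":0,"y":0,"z":0.5,"ax":0,"ay":0,"az":0},{"x":0,"y":0,"z":0.5,"ax":0,"ay":0,"az":0},{"x":0,"y":0,"z":0.4,"ax":0,"ay":0,"az":0},{"x":0,"y":0,"z":0.2,"ax":0,"ay":0,"az":0},{"x":0,"y":0,"z":0.1,"ax":0,"ay":0,"az":0},{"x":0,"y":0,"z":0,"ax":0,"ay":0,"az":0},{"x":0,"y":0,"z":0,"ax":0,"ay":0,"az":0}]'
python3 -m handwheel '[{"x":0,"y":0,"z":0.025,"ax":0,"ay":0,"az":0},{"x":0,"y":0,"z":0.025,"ax":0,"ay":0,"az":0},{"x":0,"y":0,"z":0.025,"ax":0,"ay":0,"az":0},{"x":0,"y":0,"z":0.025,"ax":0,"ay":0,"az":0},{"x":0,"y":0,"z":0,"ax":0,"ay":0,"az":0},{"x":0,"y":0,"z":0,"ax":0,"ay":0,"az":0},{"x":0,"y":0,"z":0,"ax":0,"ay":0,"az":0},{"x":0,"y":0,"z":0,"ax":0,"ay":0,"az":0},{"x":0,"y":0,"z":0,"ax":0,"ay":0,"az":0},{"x":0,"y":0,"z":0,"ax":0,"ay":0,"az":0}]'
```

```text
clock: 12.6
eef_pos: [0.5799, -0.1835, 0.0803]
eef_rot: [2.337, 2.097, 0.001]
contact_force: [0.4, 0.2, -2.1]
gripper_width: 0.0127
grip_force: 59.3
clock: 13.6
eef_pos: [0.5791, -0.1832, 0.0753]
eef_rot: [2.339, 2.098, 0.0]
contact_force: [1.0, 0.5, -1.7]
gripper_width: 0.0129
grip_force: 59.3
```

```bash
python3 -m handwheel '[{"x":-0.12,"y":0,"z":0.025,"ax":0,"ay":0,"az":0},{"x":0,"y":0,"z":0.025,"ax":0,"ay":0,"az":0},{"x":0,"y":0,"z":0.025,"ax":0,"ay":0,"az":0},{"x":0,"y":0,"z":0,"ax":0,"ay":0,"az":0},{"x":0,"y":0,"z":0,"ax":0,"ay":0,"az":0},{"x":0,"y":0,"z":0,"ax":0,"ay":0,"az":0},{"x":0,"y":0,"z":0,"ax":0,"ay":0,"az":0},{"x":0,"y":0,"z":0,"ax":0,"ay":0,"az":0},{"x":0,"y":0,"z":0,"ax":0,"ay":0,"az":0},{"x":0,"y":0,"z":0,"ax":0,"ay":0,"az":0}]'
```

```text
clock: 14.6
eef_pos: [0.5786, -0.1879, 0.0723]
eef_rot: [2.339, 2.098, 0.0]
contact_force: [-0.6, -0.3, -1.8]
gripper_width: 0.0129
grip_force: 59.3
```

```bash
python3 -m handwheel '[{"x":0,"y":0,"z":0.025,"ax":0,"ay":0,"az":0},{"x":0,"y":0,"z":0.025,"ax":0,"ay":0,"az":0},{"x":0,"y":0,"z":0,"ax":0,"ay":0,"az":0},{"x":0,"y":0,"z":0,"ax":0,"ay":0,"az":0},{"x":0,"y":0,"z":0,"ax":0,"ay":0,"az":0},{"x":0,"y":0,"z":0,"ax":0,"ay":0,"az":0},{"x":0,"y":0,"z":0,"ax":0,"ay":0,"az":0},{"x":0,"y":0,"z":0,"ax":0,"ay":0,"az":0},{"x":0,"y":0,"z":0,"ax":0,"ay":0,"az":0},{"x":0,"y":0,"z":0,"ax":0,"ay":0,"az":0}]'
```

```text
clock: 15.6
eef_pos: [0.5788, -0.1881, 0.0707]
eef_rot: [2.338, 2.097, 0.0]
contact_force: [-2.7, 0.6, 5.4]
gripper_width: 0.0129
grip_force: 60.3
```

Contact felt, so the cassette is standing. I'm releasing, rising and moving to the knob.

```bash
python3 -m handwheel '[{"x":0,"y":0,"z":0,"ax":0,"ay":0,"az":0},{"x":0,"y":0,"z":0,"ax":0,"ay":0,"az":0},{"x":0,"y":0,"z":0,"ax":0,"ay":0,"az":0},{"x":0,"y":0,"z":0,"ax":0,"ay":0,"az":0},{"x":0,"y":0,"z":-0.2,"ax":0,"ay":0,"az":0},{"x":0,"y":0,"z":-0.4,"ax":0,"ay":0,"az":0},{"x":0,"y":0,"z":-0.6,"ax":0,"ay":0,"az":0},{"x":0,"y":0,"z":-0.7,"ax":0,"ay":0,"az":0},{"x":0,"y":0,"z":-0.7,"ax":0,"ay":0,"az":0},{"x":0,"y":0,"z":-0.6,"ax":0,"ay":0,"az":0}]' -0.2
python3 -m handwheel '[{"x":0.8,"y":-0.3,"z":0,"ax":0,"ay":0,"az":0.3},{"x":0.8,"y":-0.3,"z":0,"ax":0,"ay":0,"az":0.2},{"x":0.8,"y":-0.3,"z":0,"ax":0,"ay":0,"az":0},{"x":0.8,"y":-0.3,"z":0,"ax":0,"ay":0,"az":0},{"x":0.8,"y":-0.3,"z":0,"ax":0,"ay":0,"az":0},{"x":0.8,"y":-0.3,"z":0,"ax":0,"ay":0,"az":0},{"x":0.4,"y":-0.2,"z":0,"ax":0,"ay":0,"az":0},{"x":0,"y":0,"z":0,"ax":0,"ay":0,"az":0},{"x":0,"y":0,"z":0,"ax":0,"ay":0,"az":0},{"x":0,"y":0,"z":0,"ax":0,"ay":0,"az":0}]'
python3 - <<'E'
from h import *
p=look('wrist'); find(p,['stand_knob','grip_knob','bar_knob'])
q=look('side','s2'); find(q,['grip_ridge'])
go([.519,.021,.084],-.15)
E
```

```text
clock: 16.6
eef_pos: [0.5794, -0.1883, 0.202]
eef_rot: [2.336, 2.095, 0.002]
contact_force: [0.5, 0.3, -0.7]
gripper_width: 0.0512
grip_force: 0.0
clock: 17.6
eef_pos: [0.5297, 0.0284, 0.1992]
eef_rot: [2.384, 2.044, 0.001]
contact_force: [-0.6, -0.7, -0.3]
gripper_width: 0.0512
grip_force: 0.0
stand_knob [([0.552, 0.012, -0.001], 0.73)]
grip_knob [([0.516, 0.026, 0.091], 0.95), ([0.4, 0.103, -0.002], 0.19)]
bar_knob [([0.444, 0.029, 0.07], 0.87)]
grip_ridge [([0.579, -0.186, 0.075], 0.89), ([0.54, 0.187, 0.002], 0.42)]
t 17.9 eef [0.5291 0.0287 0.1982] yaw y -0.153 w 0.0514 F [0.3 0.3 0.8]
units xyz [-0.23 -0.22  2.85] tilt [-0. -0. -1.]
az units -0.04
```

View pics/s2.png

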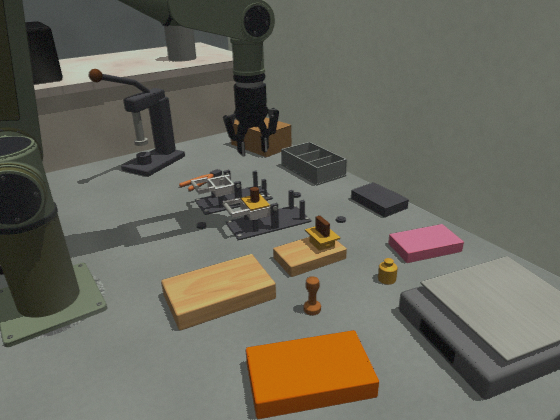

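The ridge cassette stands upright on the far half of the block (pixel 322,235) and its frame is unchanged. Next I grip the knob.

```bash
python3 -m handwheel '[{"x":-0.2,"y":-0.25,"z":0.2,"ax":0,"ay":0,"az":0},{"x":0,"y":0,"z":0.3,"ax":0,"ay":0,"az":0},{"x":0,"y":0,"z":0.4,"ax":0,"ay":0,"az":0},{"x":0,"y":0,"z":0.5,"ax":0,"ay":0,"az":0},{"x":0,"y":0,"z":0.5,"ax":0,"ay":0,"az":0},{"x":0,"y":0,"z":0.4,"ax":0,"ay":0,"az":0},{"x":0,"y":0,"z":0.3,"ax":0,"ay":0,"az":0},{"x":0,"y":0,"z":0.2,"ax":0,"ay":0,"az":0},{"x":0,"y":0,"z":0.05,"ax":0,"ay":0,"az":0},{"x":0,"y":0,"z":0,"ax":0,"ay":0,"az":0}]'
python3 -m handwheel '[{"x":0,"y":0,"z":0,"ax":0,"ay":0,"az":0},{"x":0,"y":0,"z":0,"ax":0,"ay":0,"az":0},{"x":0,"y":0,"z":0,"ax":0,"ay":0,"az":0},{"x":0,"y":0,"z":0,"ax":0,"ay":0,"az":0},{"x":0,"y":0,"z":0,"ax":0,"ay":0,"az":0},{"x":0,"y":0,"z":0,"ax":0,"ay":0,"az":0},{"x":0,"y":0,"z":0,"ax":0,"ay":0,"az":0},{"x":0,"y":0,"z":0,"ax":0,"ay":0,"az":0},{"x":0,"y":0,"z":0,"ax":0,"ay":0,"az":0},{"x":0,"y":0,"z":0,"ax":0,"ay":0,"az":0}]' 1
python3 -m handwheel '[{"x":0,"y":0,"z":-0.025,"ax":0,"ay":0,"az":0},{"x":0,"y":0,"z":-0.025,"ax":0,"ay":0,"az":0},{"x":0,"y":0,"z":-0.025,"ax":0,"ay":0,"az":0},{"x":0,"y":0,"z":-0.025,"ax":0,"ay":0,"az":0},{"x":0,"y":0,"z":-0.025,"ax":0,"ay":0,"az":0},{"x":0,"y":0,"z":0,"ax":0,"ay":0,"az":0},{"x":0,"y":0,"z":0,"ax":0,"ay":0,"az":0},{"x":0,"y":0,"z":0,"ax":0,"ay":0,"az":0},{"x":0,"y":0,"z":0,"ax":0,"ay":0,"az":0},{"x":0,"y":0,"z":0,"ax":0,"ay":0,"az":0}]'
```

```text
clock: 18.9
eef_pos: [0.5181, 0.0229, 0.0843]
eef_rot: [2.384, 2.046, 0.0]
contact_force: [0.3, -0.0, 0.1]
gripper_width: 0.0515
grip_force: 0.0
clock: 19.9
eef_pos: [0.5203, 0.0226, 0.0859]
eef_rot: [2.381, 2.043, 0.006]
contact_force: [5.3, -0.8, 5.6]
gripper_width: 0.0223
grip_force: 59.2
clock: 20.9
eef_pos: [0.52, 0.0225, 0.0891]
eef_rot: [2.381, 2.043, 0.006]
contact_force: [10.1, -0.3, -7.0]
gripper_width: 0.0223
grip_force: 59.0
```

```bash
python3 -m handwheel '[{"x":0,"y":0,"z":-0.025,"ax":0,"ay":0,"az":0},{"x":0,"y":0,"z":-0.025,"ax":0,"ay":0,"az":0},{"x":0,"y":0,"z":-0.025,"ax":0,"ay":0,"az":0},{"x":0,"y":0,"z":0,"ax":0,"ay":0,"az":0},{"x":0,"y":0,"z":0,"ax":0,"ay":0,"az":0},{"x":0,"y":0,"z":0,"ax":0,"ay":0,"az":0},{"x":0,"y":0,"z":0,"ax":0,"ay":0,"az":0},{"x":0,"y":0,"z":0,"ax":0,"ay":0,"az":0},{"x":0,"y":0,"z":0,"ax":0,"ay":0,"az":0},{"x":0,"y":0,"z":0,"ax":0,"ay":0,"az":0}]'
```

```text
clock: 21.9
eef_pos: [0.52, 0.0225, 0.092]
eef_rot: [2.381, 2.043, 0.005]
contact_force: [8.9, -0.0, -5.6]
gripper_width: 0.0218
grip_force: 59.1
```

```bash
python3 -m handwheel '[{"x":0,"y":0.05,"z":-0.025,"ax":0,"ay":0,"az":0},{"x":0,"y":0,"z":-0.025,"ax":0,"ay":0,"az":0},{"x":0,"y":0,"z":-0.025,"ax":0,"ay":0,"az":0},{"x":0,"y":0,"z":-0.025,"ax":0,"ay":0,"az":0},{"x":0,"y":0,"z":0,"ax":0,"ay":0,"az":0},{"x":0,"y":0,"z":0,"ax":0,"ay":0,"az":0},{"x":0,"y":0,"z":0,"ax":0,"ay":0,"az":0},{"x":0,"y":0,"z":0,"ax":0,"ay":0,"az":0},{"x":0,"y":0,"z":0,"ax":0,"ay":0,"az":0},{"x":0,"y":0,"z":0,"ax":0,"ay":0,"az":0}]'
python3 - <<'E'
from h import *
p=look('top'); find(p,['grip_knob']); q=look('side'); find(q,['grip_knob'])
E
```

```text
clock: 22.9
eef_pos: [0.5202, 0.0224, 0.0955]
eef_rot: [2.383, 2.045, 0.001]
contact_force: [6.0, -0.4, -4.4]
gripper_width: 0.0221
grip_force: 59.5
grip_knob [([0.452, 0.031, 0.064], 0.55)]
grip_knob [([0.519, 0.018, 0.097], 0.75)]
```

```bash
python3 -m handwheel '[{"x":0,"y":0.05,"z":-0.05,"ax":0,"ay":0,"az":0},{"x":0,"y":0,"z":-0.05,"ax":0,"ay":0,"az":0},{"x":0,"y":0,"z":-0.05,"ax":0,"ay":0,"az":0},{"x":0,"y":0,"z":-0.05,"ax":0,"ay":0,"az":0},{"x":0,"y":0,"z":-0.05,"ax":0,"ay":0,"az":0},{"x":0,"y":0,"z":-0.05,"ax":0,"ay":0,"az":0},{"x":0,"y":0,"z":-0.05,"ax":0,"ay":0,"az":0},{"x":0,"y":0,"z":-0.05,"ax":0,"ay":0,"az":0},{"x":0,"y":0,"z":0,"ax":0,"ay":0,"az":0},{"x":0,"y":0,"z":0,"ax":0,"ay":0,"az":0}]'
python3 - <<'E'
from h import *
q=look('side'); find(q,['grip_knob','bar_knob'])
cv2.imwrite('pics/s3.png',cv2.resize(q['frame'][130:270,150:350],(800,560)))
E
```

```text
clock: 24.1
eef_pos: [0.5218, 0.0223, 0.1124]
eef_rot: [2.384, 2.046, 0.0]
contact_force: [0.3, -0.7, -1.6]
gripper_width: 0.0223
grip_force: 59.7
grip_knob [([0.522, 0.02, 0.114], 0.71), ([0.553, 0.018, -0.003], 0.67)]
bar_knob [([0.448, 0.028, 0.067], 0.96), ([0.545, -0.184, 0.029], 0.2)]
```

View pics/s3.png

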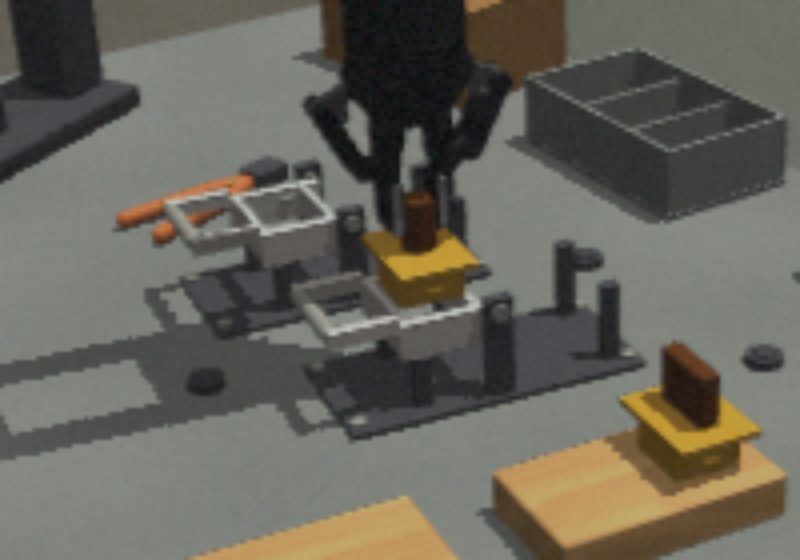

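The knob cassette is also free: it hangs above its frame at crop pixel (420,265) with its body out of the pocket. I'm lifting it clear and carrying it to the near half of the block.

```bash
python3 -m handwheel '[{"x":0,"y":0,"z":-0.2,"ax":0,"ay":0,"az":0},{"x":0,"y":0,"z":-0.4,"ax":0,"ay":0,"az":0},{"x":0,"y":0,"z":-0.6,"ax":0,"ay":0,"az":0},{"x":0,"y":0,"z":-0.6,"ax":0,"ay":0,"az":0},{"x":-0.4,"y":0.05,"z":-0.2,"ax":0,"ay":0,"az":0},{"x":-0.8,"y":0.05,"z":0,"ax":0,"ay":0,"az":0},{"x":-0.9,"y":0.05,"z":0,"ax":0,"ay":0,"az":0},{"x":-0.9,"y":0.05,"z":0,"ax":0,"ay":0,"az":0},{"x":-0.9,"y":0.1,"z":0,"ax":0,"ay":0,"az":0},{"x":-0.8,"y":0.1,"z":0,"ax":0,"ay":0,"az":0}]'
python3 -m handwheel '[{"x":-0.4,"y":0,"z":0,"ax":0,"ay":0,"az":-0.2},{"x":0,"y":0,"z":0,"ax":0,"ay":0,"az":-0.2},{"x":0,"y":0,"z":0,"ax":0,"ay":0,"az":0},{"x":0,"y":0,"z":0,"ax":0,"ay":0,"az":0},{"x":0,"y":0,"z":0,"ax":0,"ay":0,"az":0},{"x":0,"y":0,"z":0,"ax":0,"ay":0,"az":0},{"x":0,"y":0,"z":0,"ax":0,"ay":0,"az":0},{"x":0,"y":0,"z":0,"ax":0,"ay":0,"az":0},{"x":0,"y":0,"z":0,"ax":0,"ay":0,"az":0},{"x":0,"y":0,"z":0,"ax":0,"ay":0,"az":0}]'
python3 - <<'E'
from h import *
q=look('side'); find(q,['grip_knob','grip_ridge'])
go([.506,-.182,.074],-.11)
E
```

```text
clock: 25.25
eef_pos: [0.509, -0.1677, 0.193]
eef_rot: [2.384, 2.045, 0.0]
contact_force: [0.5, 0.2, -1.8]
gripper_width: 0.0221
grip_force: 59.7
clock: 26.25
eef_pos: [0.5068, -0.1817, 0.1923]
eef_rot: [-2.348, -2.088, -0.0]
contact_force: [0.1, 0.6, -2.1]
gripper_width: 0.0222
grip_force: 59.7
grip_knob [([0.508, -0.186, 0.198], 0.57)]
grip_ridge [([0.577, -0.188, 0.076], 0.64)]
t 26.4 eef [ 0.5067 -0.1818  0.1923] yaw y -0.117 w 0.0224 F [-0.1  0.4 -2. ]
units xyz [-0.01 -0.02  2.96] tilt [ 0.  0. -1.]
az units -0.08
```

```bash
python3 -m handwheel '[{"x":0,"y":0,"z":0.3,"ax":0,"ay":0,"az":0},{"x":0,"y":0,"z":0.5,"ax":0,"ay":0,"az":0},{"x":0,"y":0,"z":0.5,"ax":0,"ay":0,"az":0},{"x":0,"y":0,"z":0.5,"ax":0,"ay":0,"az":0},{"x":0,"y":0,"z":0.5,"ax":0,"ay":0,"az":0},{"x":0,"y":0,"z":0.3,"ax":0,"ay":0,"az":0},{"x":0,"y":0,"z":0.2,"ax":0,"ay":0,"az":0},{"x":0,"y":0,"z":0.1,"ax":0,"ay":0,"az":0},{"x":0,"y":0,"z":0,"ax":0,"ay":0,"az":0},{"x":0,"y":0,"z":0,"ax":0,"ay":0,"az":0}]'
python3 -m handwheel '[{"x":0,"y":0,"z":0.025,"ax":0,"ay":0,"az":0},{"x":0,"y":0,"z":0,"ax":0,"ay":0,"az":0},{"x":0,"y":0,"z":0,"ax":0,"ay":0,"az":0},{"x":0,"y":0,"z":0,"ax":0,"ay":0,"az":0},{"x":0,"y":0,"z":0,"ax":0,"ay":0,"az":0},{"x":0,"y":0,"z":0,"ax":0,"ay":0,"az":0},{"x":0,"y":0,"z":0,"ax":0,"ay":0,"az":0},{"x":0,"y":0,"z":0,"ax":0,"ay":0,"az":0},{"x":0,"y":0,"z":0,"ax":0,"ay":0,"az":0},{"x":0,"y":0,"z":0,"ax":0,"ay":0,"az":0}]'
```

```text
clock: 27.4
eef_pos: [0.5074, -0.1821, 0.0771]
eef_rot: [2.347, 2.086, 0.001]
contact_force: [-0.4, -0.5, -2.0]
gripper_width: 0.0223
grip_force: 59.7
clock: 28.4
eef_pos: [0.5067, -0.1817, 0.0753]
eef_rot: [-2.348, -2.087, -0.0]
contact_force: [0.8, 0.2, -2.1]
gripper_width: 0.022
grip_force: 59.7
```

```bash
python3 -m handwheel '[{"x":0,"y":0,"z":0.025,"ax":0,"ay":0,"az":0},{"x":0,"y":0,"z":0.025,"ax":0,"ay":0,"az":0},{"x":0,"y":0,"z":0.025,"ax":0,"ay":0,"az":0},{"x":0,"y":0,"z":0,"ax":0,"ay":0,"az":0},{"x":0,"y":0,"z":0,"ax":0,"ay":0,"az":0},{"x":0,"y":0,"z":0,"ax":0,"ay":0,"az":0},{"x":0,"y":0,"z":0,"ax":0,"ay":0,"az":0},{"x":0,"y":0,"z":0,"ax":0,"ay":0,"az":0},{"x":0,"y":0,"z":0,"ax":0,"ay":0,"az":0},{"x":0,"y":0,"z":0,"ax":0,"ay":0,"az":0}]'
```

```text
clock: 29.4
eef_pos: [0.5068, -0.1817, 0.0723]
eef_rot: [2.348, 2.087, 0.0]
contact_force: [0.2, -0.1, -1.6]
gripper_width: 0.0222
grip_force: 59.7
```

```bash
python3 -m handwheel '[{"x":0,"y":0,"z":0.025,"ax":0,"ay":0,"az":0},{"x":0,"y":0,"z":0.025,"ax":0,"ay":0,"az":0},{"x":0,"y":0,"z":0,"ax":0,"ay":0,"az":0},{"x":0,"y":0,"z":0,"ax":0,"ay":0,"az":0},{"x":0,"y":0,"z":0,"ax":0,"ay":0,"az":0},{"x":0,"y":0,"z":0,"ax":0,"ay":0,"az":0},{"x":0,"y":0,"z":0,"ax":0,"ay":0,"az":0},{"x":0,"y":0,"z":0,"ax":0,"ay":0,"az":0},{"x":0,"y":0,"z":0,"ax":0,"ay":0,"az":0},{"x":0,"y":0,"z":0,"ax":0,"ay":0,"az":0}]'
```

```text
clock: 30.4
eef_pos: [0.5071, -0.1819, 0.0718]
eef_rot: [2.347, 2.087, 0.0]
contact_force: [-3.0, 2.2, 7.6]
gripper_width: 0.022
grip_force: 60.7
```

Contact again, so I'm releasing and rising.

```bash
python3 -m handwheel '[{"x":0,"y":0,"z":0,"ax":0,"ay":0,"az":0},{"x":0,"y":0,"z":0,"ax":0,"ay":0,"az":0},{"x":0,"y":0,"z":0,"ax":0,"ay":0,"az":0},{"x":0,"y":0,"z":0,"ax":0,"ay":0,"az":0},{"x":0,"y":0,"z":-0.2,"ax":0,"ay":0,"az":0},{"x":0,"y":0,"z":-0.4,"ax":0,"ay":0,"az":0},{"x":0,"y":0,"z":-0.7,"ax":0,"ay":0,"az":0},{"x":0,"y":0,"z":-0.8,"ax":0,"ay":0,"az":0},{"x":0,"y":0,"z":-0.8,"ax":0,"ay":0,"az":0},{"x":0,"y":0,"z":-0.8,"ax":0,"ay":0,"az":0}]' -0.2
python3 - <<'E'
from h import *
q=look('side','s4'); find(q,['grip_knob','grip_ridge','bar_ridge','bar_knob','stand_ridge','handstamp','weight'])
cv2.imwrite('pics/s4c.png',cv2.resize(q['frame'][130:340,150:430],(800,600)))
E
```

```text
clock: 31.4
eef_pos: [0.5067, -0.1817, 0.2201]
eef_rot: [2.347, 2.087, 0.0]
contact_force: [-0.2, 0.7, 0.6]
gripper_width: 0.0511
grip_force: 0.0
grip_knob [([0.508, -0.184, 0.075], 0.74)]
grip_ridge [([0.574, -0.188, 0.076], 0.77), ([0.638, -0.354, 0.001], 0.42)]
bar_ridge [([0.435, 0.204, 0.071], 0.71), ([0.399, 0.099, 0.0], 0.67)]
bar_knob [([0.449, 0.03, 0.068], 0.94), ([0.552, 0.016, -0.003], 0.26)]
stand_ridge [([0.506, -0.185, 0.079], 0.42)]
handstamp [([0.436, -0.333, 0.002], 0.58)]
weight [([0.639, -0.354, 0.003], 0.56)]
```

View pics/s4c.png

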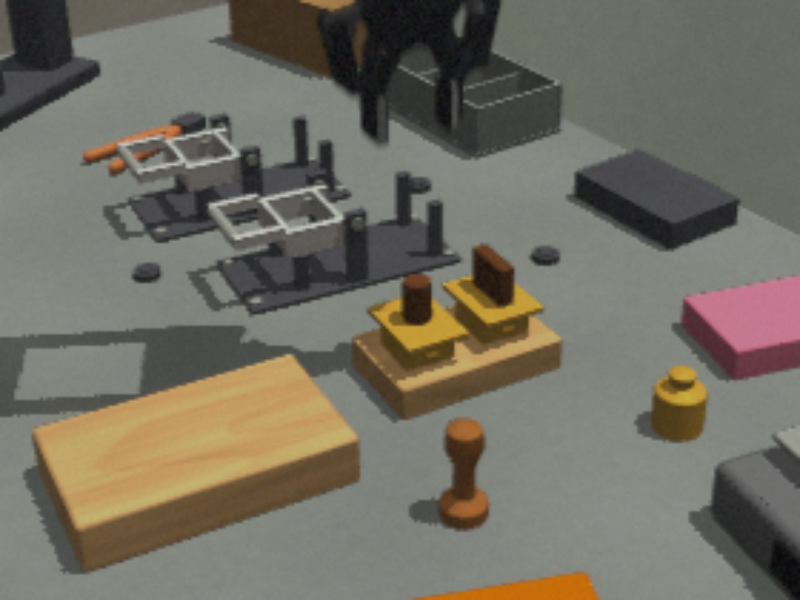

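Both cassettes stand upright on the smaller maple block (crop pixels 418,320 and 492,295). The two empty frames are level as they started, and the bystanders are untouched.

```bash
python3 -c "
from h import *
print(manip.finish_job())"
```

```text
the job is handed in; nothing more can be done
None
```

Neither catch held: I tugged the ridge first, then the knob, both cassettes came out and now stand grip up on the smaller maple block, their empty frames are as they were, and the job is handed in.

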